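Put the parts basket away in the interlocked drawer chest

ROBOT

A 6-joint arm with a two-finger parallel gripper is mounted at the origin on the work surface. World frame = base frame: x ahead of the robot, y to its left, z up, the work surface at z = 0. Lengths are in m, angles in degrees, forces in N, time in s.
With the tool pointing down it reaches from about 0.375 to 0.9 m from the base axis. Payload 3.1 kg.
Tool frame: the origin (TCP) lies midway between the tips of the shut fingers; the grasp point (between the pads) lies 19 mm behind it; z points along the fingers, y is the direction in which the jaws open and shut (so a half turn about z gives the same grasp; the last joint's range is limited). The gripper opens to 87 mm and grips with 3 to 60 N. Pads are 19 mm wide; open, the fingers measure 117 mm over their backs; the gripper's body (75 mm by 190 mm) begins 51 mm behind the grasp point.
Start: joints at [60.418, 30.224, 82.088, -0, 67.689, -10.227], TCP at [0.207, 0.59, 0.223] pointing down, gripper open.
Joint ranges: [-176.69, 176.69], [-43.24, 126.21], [12.49, 139.97], [-82, 262], [0, 151.66], [-163.58, 163.58]. Speed limits (degrees/s): [159.86, 159.86, 180, 180, 180, 180].

INTERFACE

Orientations are given as a 3x3 rotation matrix whose columns are the frame's x, y, z axes.
In Python, from rig import status, vision, bot, models gives the robot as it stands.
- The arm moves only by the tool send_rows, never from a script. Its argument "moves" is a list of rows, each a list of 7 numbers: the shift along the tool's x, y, z in units of 25 mm (1.0 is 25 mm), then the turn, a rotation vector about the tool's x, y, z in units of 10 degrees (1.0 is 10 degrees), then the closure, from -1 (fully open) to 1 (shut), so that 0 is half open. In form: [[dx, dy, dz, rx, ry, rz, hand], ...]. A call has 1 to 12 rows; each row shifts and turns the commanded pose from where the row before left it, along the tool's axes as they then stand; what a row does not reach is not made up. A row lasts 1/8 s, in which the tool goes at most 62.5 mm and 10.7 degrees, less where a joint would pass 70% of its speed; a pose out of reach is approached as far as the arm can. A call is refused whole if a number of a shift passes 1 or a number of a turn 1, either way. A call with a gripper value outside its range is refused whole. The fingers move at their own pace and stop on an object; the grip force is fixed at half the most. Time passes only in rows, so rows that do not move let the fingers close. It gives the time, the measured TCP pose, the force and the opening at its end, in the units of the state.
- status.read_state(): the state, without advancing time (a new reading comes with each control period).
- vision.capture(name): name is "scene" or "top" or "wrist"; returns a dict with "img" (384x512x3 uint8, red, green, blue), "depth" (384x512 float32, m along the optical axis (not along the pixel's ray), 0 where there is no reading), "fx", "fy", "cx", "cy" (pixels), "pose" (4x4, takes a point from camera to world coordinates); the wrist camera has in their place "hand_eye" (4x4, takes a point from camera to tool coordinates, whose origin is the TCP and whose axes are the flange's). Camera axes: x right, y up, looking along -z (the intrinsics and any distortion apply to the point x, -y, -z); pixel columns grow to the right and rows downward; lengths in m; the calibration is good to about 2 mm. A picture is of the moment at which its call begins: read the wrist's pose just before it.
- bot.hand_in(): hands the job in, once; it reports no verdict.
Trained networks look in the newest picture that a camera, given by its name, has taken for a name from the list of things; names that differ only in an ending like _2 or _b are one class to them, and where a whole thing is asked for, a point or a joint stands for the part that bears it (a point fixed in the world has none). Each returns a list of dicts, best first, with "confidence" (0 to 1); they miss things now and then, are a little off and sometimes report something else, mostly with a low value. They report only what shows in the picture. A call takes as long as a camera call. They do not tell look-alikes from the thing itself.
- models.masks_of(camera, name): "mask" (384x512 bool, what is visible of it) and "extent" ([left, top, right, bottom] in pixels, round what is visible of it).
- models.landmark_of(camera, name): "point" ([column, row] in pixels: a listed point, or the origin of a listed thing).
The state is a dict: "time_s": time; "joint_positions": joint angles; "qvel": joint speeds; "tau": joint torques, N m; "position": TCP position; "tcp_rot": TCP orientation; "force": force on the tool from outside, world axes, zero at the start; "moment": the same for the moment, N m; "opening": opening from 0.0 (shut) to 1.0 (fully open).
Only numpy, scipy, OpenCV 4.12 (cv2) and the standard library are available. Lean on these libraries where they do the work, as an engineer would, in place of code of your own. Each camera call takes 0.05 s, during which the arm holds its last target.

TASK

Put the small cream parts basket away, standing upright on the floor of the right-hand drawer of the low chest (right as seen from the robot, facing the drawer fronts). The chest lets only one drawer out at a time, so first push the open left drawer fully home, then pull the right one well open (about 110 mm); do not force it. Leave the left drawer shut and the right one open, and leave the jar, the brass lid and the screwdriver where they are.

Things in the scene. Friction and masses are not known exactly. Their poses are not given: they have to be found in the camera images.
- chest_front (a point): Low cream two-drawer parts chest standing fixed on the bench, 220 deep (its x) x 340 wide (its y) x 100 mm high; this point is the middle of its front, at bench height (in the plane of the faces of the shut drawers); axes are the chest's. Its -x side is the front and faces the robot, give or take 0.2 rad; the drawers come out along its -x axis, side by side: the left one on its +y side, the right one on its -y side. Drawer fronts 164 mm wide, from 7 to 93 mm height.
- drawer_left (a joint): How far the left drawer is out, in m: 0 fully home, 0.13 fully out. It starts out. Moves with 2 to 4 N and stays where it is left. While it is out by more than about 3 mm a pin in the chest locks the right drawer.
- drawer_right (a joint): How far the right drawer is out, in m: 0 fully home (its start), 0.13 fully out. Locked (only about 5 mm of play) until the left drawer is home; then it comes out with 3 to 6 N and stays where it is left; while it is out the left one is locked shut.
- drawer_left_handle (a point): Middle of the left drawer's handle: a steel bow of round bar 10 mm thick, 90 mm long along the chest's y, 70 mm above the bench, its centre line 42 mm in front of the drawer's face (37 mm clear gap behind it, open above and below). Moves with the drawer; axes as the chest's.
- drawer_right_handle (a point): Middle of the right drawer's handle, the same in shape and height as the left one. Moves with the drawer; axes as the chest's.
- drawer_right_floor (a point): Foot of the inner face of the right drawer's front, on the drawer floor, 19 mm above the bench, midway across; moves with the drawer; axes as the chest's. The empty inside runs 175 mm from here along +x and 63 mm to each side; walls 6 mm thick, 49 mm high inside (front 74 mm). With the drawer out by d, only the first (d - 6 mm) is open to above; the rest is under the chest's top.
- basket_mid (a point): Centre (half-way up) of the parts basket: a closed, perforated cream cylinder with a steel lid, 45 mm in diameter, 52 mm high, about 90 g, standing upright on the bench to the left or the right; its z is the cylinder's axis.
- jar: Bystander: glass jar with a brass cap, 66 mm in diameter, 85 mm high, standing on the bench on the other side from the basket; origin at the centre of its underside.
- lid: Bystander: loose brass jar lid, 72 mm in diameter, 14 mm high, lying on the bench on the left; origin at the centre of its underside.
- driver: Bystander: screwdriver with an orange handle, 150 mm long along its x, lying on the bench on the right.
There are look-alikes about, which are no part of the job. Of the things like the part that bears basket_mid, leave any that is orange or turquoise; of the rest the larger one is meant.

How it is judged:
By the outcome, as a careful person would: the job done as asked, in the order asked, and still so for the second after the job is handed in, with the robot touching nothing.
It also fails if it takes over 67 s, if anything falls off the work surface, if the arm or the gripper's body presses on something with over 40 N, if the wrist force passes 120 N, or if a joint passes its speed limit or range.

## Working session

There is one attempt and no reset: what is moved stays moved. The work goes in short steps, Python scripts to look and compute and a tool call to move; the robot and the scene stay as the last step left them, time stands still between calls to the robot, and variables do not carry over. Pictures are saved under pics/ and viewed, and the job is handed in when it is done.

Besides the shell and the picture viewer there is one more tool, called by a JSON object that holds its "name" and its "arguments". send_rows: Moves the arm, as the interface text tells. Its arguments: {"type":"object","properties":{"moves":{"type":"array"}},"required":["moves"]}

```bash
ls; mkdir -p pics; python3 - <<'E'
from rig import status, vision, bot, models
import cv2,numpy as np
s=status.read_state()
for k,v in s.items(): print(k,np.round(v,3).tolist())
for c in ["scene","top","wrist"]:
    d=vision.capture(c); cv2.imwrite(f"pics/{c}0.png",d["img"][:,:,::-1])
    print(c,d["fx"],d["fy"],d["cx"],d["cy"],np.round(d.get("pose",d.get("hand_eye")),4).tolist(),[k for k in d])
E
```

```text
pics
time_s 0.0
joint_positions [60.417, 30.28, 82.154, -0.001, 67.687, -10.226]
qvel [0.01, 0.199, 0.001, -0.02, -0.021, 0.062]
tau [0.001, -44.004, -17.66, 0.064, 0.058, -0.0]
position [0.207, 0.589, 0.222]
tcp_rot [[-0.943, 0.331, -0.001], [0.331, 0.943, -0.002], [0.0, -0.002, -1.0]]
force [-0.031, -0.171, 0.143]
moment [-0.038, -0.036, 0.049]
opening 0.999
scene 405.0165899619551 405.0165899619551 254.617622011195 190.8166433957782 [[-0.8045, -0.4914, 0.3335, 0.9346], [0.5937, -0.6793, 0.4313, 0.4974], [0.0146, 0.545, 0.8383, 1.0033], [0.0, 0.0, 0.0, 1.0]] ['img', 'depth', 'fx', 'fy', 'cx', 'cy', 'pose']
top 415.10863405002067 415.10863405002067 262.37878857911426 191.2870865139019 [[-0.0182, 0.9868, -0.1606, 0.326], [-0.9996, -0.0146, 0.0238, 0.025], [0.0211, 0.161, 0.9867, 1.5087], [0.0, 0.0, 0.0, 1.0]] ['img', 'depth', 'fx', 'fy', 'cx', 'cy', 'pose']
wrist 293.781740419374 293.781740419374 257.7839003065227 191.06884085006118 [[0.0008, 0.9699, 0.2433, 0.0671], [1.0, -0.0008, -0.0003, 0.0001], [-0.0001, 0.2433, -0.9699, -0.1624], [0.0, 0.0, 0.0, 1.0]] ['img', 'depth', 'fx', 'fy', 'cx', 'cy', 'hand_eye']
```

View pics/scene0.png

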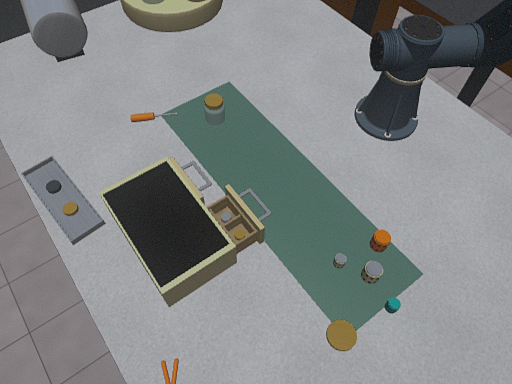

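View pics/top0.png

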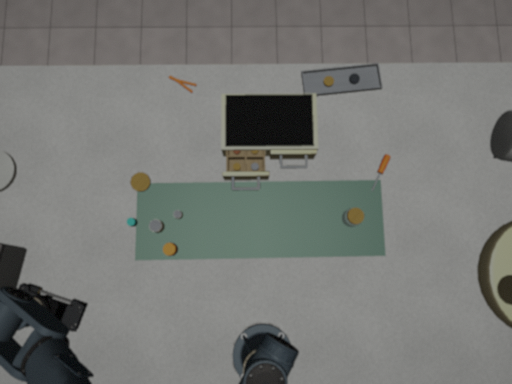

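View pics/wrist0.png

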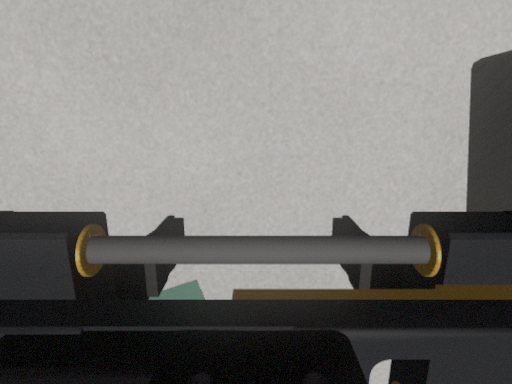

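The scene view shows the chest with the left drawer out (drawer around (235,220), handle around (255,203)). The larger cream basket is at (373,271), the small look-alike at (340,260), the orange one at (381,240) and the turquoise one at (393,305). The jar is at (214,108), the lid at (341,335) and the driver at (150,117). Next I'll measure them.

```bash
cat > h.py <<'E'
from rig import status, vision, bot, models
import cv2,numpy as np
def cloud(d,T=None):
    T=d["pose"] if T is None else T
    v,u=np.mgrid[0:384,0:512]; z=d["depth"]
    P=np.stack([(u-d["cx"])/d["fx"]*z,-(v-d["cy"])/d["fy"]*z,-z],-1)
    W=P@T[:3,:3].T+T[:3,3]; W[z==0]=np.nan
    return W
def ray(d,u,v,zw,T=None):
    T=d["pose"] if T is None else T
    r=T[:3,:3]@np.array([(u-d["cx"])/d["fx"],-(v-d["cy"])/d["fy"],-1]); o=T[:3,3]
    return o+r*(zw-o[2])/r[2]
E
python3 - <<'E'
from h import *
for c in ["scene","top"]:
    d=vision.capture(c); W=cloud(d)
    print(c,"table z",np.nanmedian(W[250:,200:300,2]) if c=="top" else np.nanmedian(W[330:,200:260,2]))
    for n,z in [("chest_front",0),("drawer_left_handle",.07),("drawer_right_handle",.07),("drawer_right_floor",.019),("basket_mid",.026),("jar",0),("lid",0),("driver",.01)]:
        for r in models.landmark_of(c,n)[:4]:
            u,v=r["point"]; print(n,round(r["confidence"],2),np.round([u,v]),np.round(ray(d,u,v,z),3))
    for r in models.masks_of(c,"basket_mid")[:5]:
        m=r["mask"]; p=W[m]; p=p[~np.isnan(p[:,0])]; 
        print("mask",round(r["confidence"],2),r["extent"],m.sum(),np.round(np.median(p,0),3),np.round(np.percentile(p,[2,98],axis=0),3).tolist(),"rgb",d["img"][m].mean(0).round())
    # chest top
    m=(W[...,2]>.085)&(W[...,2]<.115)&(W[...,0]>.5)&(abs(W[...,1])<.3)
    n,l,st,_=cv2.connectedComponentsWithStats(m.astype(np.uint8)); k=1+np.argmax(st[1:,4])
    p=W[l==k]; print("top z",np.median(p[:,2])); r=cv2.minAreaRect(p[:,:2].astype(np.float32)); print(r,cv2.boxPoints(r))
E
```

```text
scene table z 0.000994140528016052
chest_front 0.71 [204. 214.] [ 0.699 -0.039  0.   ]
drawer_right_handle 0.98 [203. 172.] [ 0.642 -0.12   0.07 ]
basket_mid 0.92 [372. 272.] [0.449 0.369 0.026]
basket_mid 0.82 [379. 240.] [0.37  0.318 0.026]
basket_mid 0.58 [391. 305.] [0.473 0.457 0.026]
basket_mid 0.51 [335. 261.] [0.506 0.292 0.026]
jar 0.55 [216. 117.] [ 0.467 -0.331  0.   ]
lid 0.71 [340. 334.] [0.613 0.434 0.   ]
driver 0.53 [159. 116.] [ 0.621 -0.435  0.01 ]
mask 0.77 [357.3, 263.4, 384.1, 279.6] 410 [0.46  0.37  0.049] [[0.432, 0.346, 0.0], [0.473, 0.39, 0.055]] rgb [104. 107. 103.]
mask 0.65 [331.5, 255.7, 348.0, 265.8] 136 [0.498 0.297 0.033] [[0.483, 0.283, 0.005], [0.507, 0.309, 0.038]] rgb [107. 109. 106.]
mask 0.57 [367.2, 228.9, 394.8, 254.5] 373 [0.378 0.322 0.049] [[0.32, 0.3, 0.001], [0.391, 0.341, 0.056]] rgb [136.  84.  39.]
mask 0.47 [385.9, 295.1, 396.9, 312.0] 186 [0.474 0.46  0.033] [[0.456, 0.445, 0.003], [0.482, 0.473, 0.039]] rgb [ 35. 110. 107.]
top z 0.1036375547689869
((0.8018277883529663, -0.03613762557506561), (0.34260252118110657, 0.22050045430660248
[... 699 characters left out ...]
184.] [0.605 0.425 0.   ]
driver 0.72 [377. 174.] [ 0.63  -0.438  0.01 ]
mask 0.54 [164.4, 242.6, 178.7, 255.0] 169 [0.366 0.314 0.049] [[0.345, 0.296, 0.001], [0.387, 0.339, 0.058]] rgb [128. 103.  57.]
mask 0.48 [172.1, 210.4, 180.3, 218.7] 54 [0.488 0.291 0.033] [[0.475, 0.28, 0.009], [0.5, 0.305, 0.041]] rgb [101. 105. 104.]
mask 0.43 [128.5, 220.7, 139.2, 228.3] 52 [0.463 0.454 0.033] [[0.453, 0.443, 0.018], [0.474, 0.467, 0.039]] rgb [ 54. 120. 113.]
top z 0.10220934993759245
((0.7997205257415771, -0.0367870032787323), (0.3410152494907379, 0.22185088694095612), 89.5543441772461) [[ 0.6874722  -0.20642668]
 [ 0.9093164  -0.20815226]
 [ 0.9119688   0.13285267]
 [ 0.69012463  0.13457826]]
```

```bash
python3 - <<'E'
from h import *
for c in ["scene","top"]:
    d=vision.capture(c); W=cloud(d)
    X,Y,Z=W[...,0],W[...,1],W[...,2]
    for n,(y0,y1,x0,x1) in {"left":(-.02,.13,.5,.60),"right":(-.2,-.05,.6,.68)}.items():
        m=(Z>.055)&(Z<.085)&(Y>y0)&(Y<y1)&(X>x0)&(X<x1)
        p=W[m]; 
        if len(p): print(c,n,len(p),np.round(np.percentile(p,[2,25,50,75,98],axis=0),4).tolist())
    m=(Z>.07)&(Z<.11)&(Y>-.05)&(Y<.15)&(X>.56)&(X<.685)
    p=W[m]; print("leftfront",len(p),np.round(np.percentile(p,[2,50,98],axis=0),4).tolist())
    m=(Z>.044)&(Z<.065)&(abs(X-.452)<.035)&(abs(Y-.367)<.033)
    p=W[m]; print("basket top",len(p),np.median(p[:,2]),p[:,:2].mean(0),cv2.minEnclosingCircle(p[:,:2].astype(np.float32)))
    m=(Z>.025)&(Z<.045)&(abs(X-.495)<.03)&(abs(Y-.297)<.03)
    p=W[m]; print("small top",len(p),np.median(p[:,2]),cv2.minEnclosingCircle(p[:,:2].astype(np.float32)))
    cv2.imwrite(f"pics/{c}1.png",cv2.resize(d["img"][150:320,130:420] if c=="scene" else d["img"][80:270,110:400],None,fx=2.7,fy=2.7,interpolation=cv2.INTER_CUBIC)[:,:,::-1])
E
```

```text
scene left 177 [[0.5694, 0.0026, 0.0702], [0.5735, 0.0156, 0.073], [0.5764, 0.0518, 0.0746], [0.5833, 0.0874, 0.0758], [0.5987, 0.0995, 0.0785]]
scene right 165 [[0.6456, -0.1679, 0.0683], [0.6505, -0.1555, 0.0731], [0.6536, -0.1167, 0.0745], [0.6626, -0.0801, 0.0764], [0.6782, -0.0714, 0.0786]]
leftfront 712 [[0.5707, -0.0259, 0.0703], [0.6231, 0.0564, 0.0855], [0.6609, 0.1303, 0.0964]]
basket top 247 0.05196924956291249 [0.45262117 0.36894737] ((0.45041385293006897, 0.36849233508110046), 0.02302684634923935)
small top 111 0.03454655829990261 ((0.49219053983688354, 0.29546478390693665), 0.015274102799594402)
top left 113 [[0.5678, 0.0018, 0.0665], [0.5707, 0.0126, 0.0714], [0.5744, 0.0442, 0.0735], [0.5826, 0.086, 0.0758], [0.598, 0.0967, 0.0794]]
top right 106 [[0.6441, -0.17, 0.0676], [0.6466, -0.1625, 0.0714], [0.6494, -0.1234, 0.0737], [0.6629, -0.0814, 0.076], [0.6786, -0.0736, 0.081]]
leftfront 372 [[0.5684, -0.0296, 0.0705], [0.6149, 0.0477, 0.0871], [0.6451, 0.1266, 0.0972]]
basket top 127 0.05085458207650384 [0.44830068 0.36701831] ((0.44824033975601196, 0.3666890561580658), 0.023321041837334633)
small top 59 0.03384736864944271 ((0.4893384277820587, 0.2939970791339874), 0.015171741135418415)
```

View pics/top1.png

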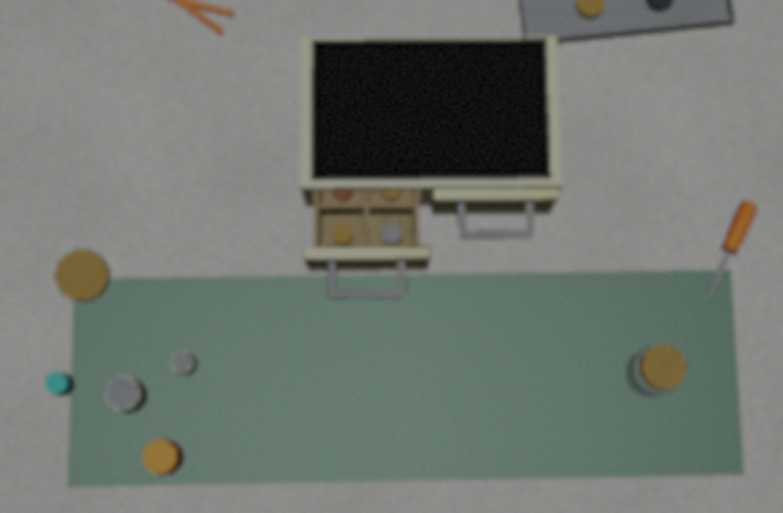

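{"name": "send_rows", "arguments": {"moves": [[0, 0, 0, 0, 0, 0.9, 0.3], [0, 0, 0, 0, 0, 0.9, 0.3], [0, 0, 0, 0, 0, 0.9, 0.3], [0, 0, 0, 0, 0, 0.9, 0.3], [0, 0, 0, 0, 0, 0.9, 0.3], [0, 0, 0, 0, 0, 0.9, 0.3], [0, 0, 0, 0, 0, 0.9, 0.3], [0, 0, 0, 0, 0, 0.8, 0.3], [0, 0, 0, 0, 0, 0, 0.3]]}}

```text
time_s: 2.38
position: [0.2071, 0.5897, 0.2226]
tcp_rot: [[0.005, 1.0, 0.0], [1.0, -0.005, 0.0], [0.0, 0.0, -1.0]]
force: [-1.1, -0.8, -0.4]
opening: 0.352
```

{"name": "send_rows", "arguments": {"moves": [[-0.9, 0.61, 0.1, 0, 0, 0, 0.3], [-0.9, 0.61, 0.1, 0, 0, 0, 0.3], [-0.9, 0.61, 0.1, 0, 0, 0, 0.3], [-0.9, 0.61, 0.1, 0, 0, 0, 0.3], [-0.9, 0.61, 0.1, 0, 0, 0, 0.3], [-0.9, 0.61, 0.1, 0, 0, 0, 0.3], [-0.9, 0.61, 0.1, 0, 0, 0, 0.3], [-0.9, 0.61, 0.1, 0, 0, 0, 0.3], [-0.9, 0.61, 0.1, 0, 0, 0, 0.3], [-0.9, 0.61, 0.1, 0, 0, 0, 0.3], [-0.9, 0.61, 0.1, 0, 0, 0, 0.3], [-0.9, 0.61, 0.1, 0, 0, 0, 0.3]]}}

```text
time_s: 3.88
position: [0.389, 0.3179, 0.1927]
tcp_rot: [[0.003, 1.0, 0.001], [1.0, -0.003, 0.0], [0.0, 0.001, -1.0]]
force: [0.3, 0.9, 0.6]
opening: 0.351
```

{"name": "send_rows", "arguments": {"moves": [[-0.9, 0.61, 0.1, 0, 0, 0, 0.3], [-0.9, 0.61, 0.1, 0, 0, 0, 0.3], [-0.9, 0.61, 0.1, 0, 0, 0, 0.3], [-0.9, 0.61, 0.1, 0, 0, 0, 0.3], [-0.9, 0.61, 0.1, 0, 0, 0, 0.3], [-0.9, 0.61, 0.1, 0, 0, 0, 0.3], [-0.9, 0.61, 0.1, 0, 0, 0, 0.3], [-0.9, 0.61, 0.1, 0, 0, 0, 0.3], [-0.9, 0.61, 0.1, 0, 0, 0, 0.3], [-0.9, 0.61, 0.1, 0, 0, 0, 0.3], [-0.9, 0.61, 0.1, 0, 0, 0, 0.3], [0, 0, 0, 0, 0, 0, 0.3]]}}

```text
time_s: 5.38
position: [0.556, 0.0686, 0.165]
tcp_rot: [[0.007, 1.0, 0.001], [1.0, -0.007, -0.0], [-0.0, 0.001, -1.0]]
force: [0.0, 0.8, -0.2]
opening: 0.351
```

{"name": "send_rows", "arguments": {"moves": [[-0.7, 0.66, 0, 0, 0, 0, 0.3], [0, 0, 0, 0, 0, 0, 0.3]]}}

```text
time_s: 5.62
position: [0.5728, 0.0515, 0.1654]
tcp_rot: [[0.006, 1.0, 0.002], [1.0, -0.006, -0.0], [-0.0, 0.002, -1.0]]
force: [-0.6, 0.0, -0.5]
opening: 0.353
```

```bash
python3 - <<'E'
from h import *
s=status.read_state(); d=vision.capture("wrist"); cv2.imwrite("pics/w1.png",d["img"][:,:,::-1])
T=np.eye(4);T[:3,:3]=s["tcp_rot"];T[:3,3]=s["position"]; T=T@d["hand_eye"]; W=cloud(d,T)
X,Y,Z=W[...,0],W[...,1],W[...,2]; print(s["position"])
m=(Z>.055)&(Z<.085)&(Y>-.01)&(Y<.11)&(X>.55)&(X<.60)
p=W[m]; print(len(p)); print(np.round(np.percentile(p,[2,25,50,75,98],axis=0),4).tolist())
E
```

```text
[0.57282909 0.05148628 0.16540405]
1420
[[0.5661, 0.0128, 0.0709], [0.5692, 0.0424, 0.0734], [0.5724, 0.0717, 0.0745], [0.5761, 0.0933, 0.0752], [0.5983, 0.1006, 0.0763]]
```

View pics/w1.png

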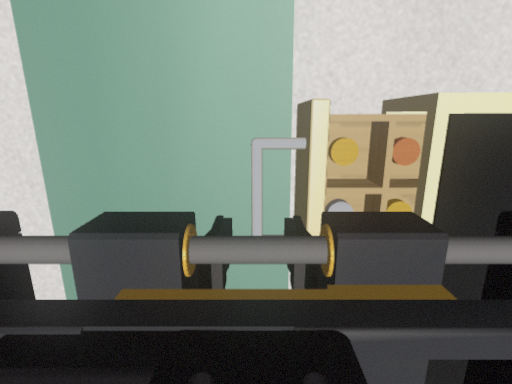

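The wrist view shows the bar at col 257, midway between the fingers at cols 222 and 292, and the finger at 292 is clear of the drawer front at 310. I'll descend and grip.

{"name": "send_rows", "arguments": {"moves": [[0, 0, 0.8, 0, 0, 0, 0.3], [0, 0, 0.8, 0, 0, 0, 0.3], [0, 0, 0.8, 0, 0, 0, 0.3], [0, 0, 0.8, 0, 0, 0, 0.3], [0, 0, 0.8, 0, 0, 0, 0.3], [0, 0, 0.55, 0, 0, 0, 0.3], [0, 0, 0, 0, 0, 0, 0.3], [0, 0, 0, 0, 0, 0, 1], [0, 0, 0, 0, 0, 0, 1], [0, 0, 0, 0, 0, 0, 1]]}}

```text
time_s: 6.92
position: [0.5716, 0.0524, 0.052]
tcp_rot: [[0.006, 1.0, 0.002], [1.0, -0.006, -0.0], [-0.0, 0.002, -1.0]]
force: [0.4, -0.5, 1.8]
opening: 0.101
```

{"name": "send_rows", "arguments": {"moves": [[0, 0.2, 0, 0, 0, 0, 1], [0, 0.4, 0, 0, 0, 0, 1], [0, 0.4, 0, 0, 0, 0, 1], [0, 0.4, 0, 0, 0, 0, 1], [0, 0.4, 0, 0, 0, 0, 1], [0, 0.4, 0, 0, 0, 0, 1], [0, 0.4, 0, 0, 0, 0, 1], [0, 0.2, 0, 0, 0, 0, 1], [0, 0, 0, 0, 0, 0, 1]]}}

```text
time_s: 8.05
position: [0.6429, 0.052, 0.052]
tcp_rot: [[0.006, 1.0, 0.004], [1.0, -0.006, 0.0], [0.0, 0.004, -1.0]]
force: [1.6, 0.8, 4.1]
opening: 0.105
```

{"name": "send_rows", "arguments": {"moves": [[0, 0.1, 0, 0, 0, 0, 1], [0, 0.08, 0, 0, 0, 0, 1], [0, 0, 0, 0, 0, 0, 1]]}}

```text
time_s: 8.43
position: [0.6459, 0.052, 0.052]
tcp_rot: [[0.006, 1.0, 0.001], [1.0, -0.006, 0.0], [0.0, 0.001, -1.0]]
force: [-1.0, 0.1, 5.9]
opening: 0.101
```

{"name": "send_rows", "arguments": {"moves": [[0, 0.08, 0, 0, 0, 0, 1], [0, 0.06, 0, 0, 0, 0, 1], [0, 0, 0, 0, 0, 0, 1]]}}

```text
time_s: 8.8
position: [0.6492, 0.052, 0.052]
tcp_rot: [[0.006, 1.0, 0.001], [1.0, -0.006, 0.0], [0.0, 0.001, -1.0]]
force: [-1.2, 0.1, 6.7]
opening: 0.106
```

{"name": "send_rows", "arguments": {"moves": [[0, 0.06, 0, 0, 0, 0, 1], [0, 0.06, 0, 0, 0, 0, 1], [0, 0, 0, 0, 0, 0, 1]]}}

```text
time_s: 9.18
position: [0.6493, 0.052, 0.0519]
tcp_rot: [[0.006, 1.0, -0.006], [1.0, -0.006, 0.0], [-0.0, -0.006, -1.0]]
force: [-6.2, 0.2, 11.2]
opening: 0.106
```

{"name": "send_rows", "arguments": {"moves": [[0, 0.08, 0, 0, 0, 0, 1], [0, 0, 0, 0, 0, 0, 1]]}}

```text
time_s: 9.43
position: [0.6492, 0.052, 0.0519]
tcp_rot: [[0.005, 1.0, -0.01], [1.0, -0.005, -0.0], [-0.0, -0.01, -1.0]]
force: [-10.8, -1.3, 13.8]
opening: 0.102
```

{"name": "send_rows", "arguments": {"moves": [[0, -0.2, 0, 0, 0, 0, 1], [0, 0, 0, 0, 0, 0, 0.3], [0, 0, 0, 0, 0, 0, 0.3], [0, 0, 0, 0, 0, 0, 0.3], [0, 0, -0.7, 0, 0, 0, 0.3], [0, 0, -0.9, 0, 0, 0, 0.3], [0, 0, -0.9, 0, 0, 0, 0.3], [0, 0, -0.9, 0, 0, 0, 0.3], [0, 0, -0.9, 0, 0, 0, 0.3], [0, 0, 0, 0, 0, 0, 0.3]]}}

```text
time_s: 10.68
position: [0.6509, 0.0518, 0.1619]
tcp_rot: [[0.006, 1.0, 0.006], [1.0, -0.006, -0.001], [-0.001, 0.006, -1.0]]
force: [1.1, 0.0, -0.6]
opening: 0.352
```

{"name": "send_rows", "arguments": {"moves": [[-0.86, 0, 0, 0, 0, 0, 0.3], [-0.86, 0, 0, 0, 0, 0, 0.3], [-0.86, 0, 0, 0, 0, 0, 0.3], [-0.86, 0, 0, 0, 0, 0, 0.3], [-0.86, 0, 0, 0, 0, 0, 0.3], [-0.86, 0, 0, 0, 0, 0, 0.3], [-0.86, 0, 0, 0, 0, 0, 0.3], [-0.86, 0, 0, 0, 0, 0, 0.3], [0, 0, 0, 0, 0, 0, 0.3]]}}

```text
time_s: 11.8
position: [0.6481, -0.1221, 0.1588]
tcp_rot: [[0.009, 1.0, 0.001], [1.0, -0.009, -0.0], [-0.0, 0.001, -1.0]]
force: [-0.1, 0.4, -0.3]
opening: 0.352
```

```bash
cat > w.py <<'E'
from h import *
import sys
s=status.read_state(); d=vision.capture("wrist"); cv2.imwrite(f"pics/{sys.argv[1]}.png",d["img"][:,:,::-1])
T=np.eye(4);T[:3,:3]=s["tcp_rot"];T[:3,3]=s["position"]; T=T@d["hand_eye"]; W=cloud(d,T)
X,Y,Z=W[...,0],W[...,1],W[...,2]; print(s["position"])
E
cat > a.py <<'E'
from w import *
m=(Z>.055)&(Z<.085)&(Y>-.2)&(Y<-.06)&(X>.61)&(X<.68)
p=W[m]; print(len(p)); print(np.round(np.percentile(p,[2,25,50,75,98],axis=0),4).tolist())
d=vision.capture("top"); cv2.imwrite("pics/top2.png",cv2.resize(d["img"][80:270,110:400],None,fx=2.7,fy=2.7,interpolation=cv2.INTER_CUBIC)[:,:,::-1])
E
python3 a.py w2
```

```text
[ 0.64810424 -0.1221077   0.15882775]
1544
[[0.6427, -0.1579, 0.0708], [0.6459, -0.1275, 0.0734], [0.6493, -0.0972, 0.0744], [0.6545, -0.0773, 0.0752], [0.6778, -0.0709, 0.0763]]
```

View pics/w2.png

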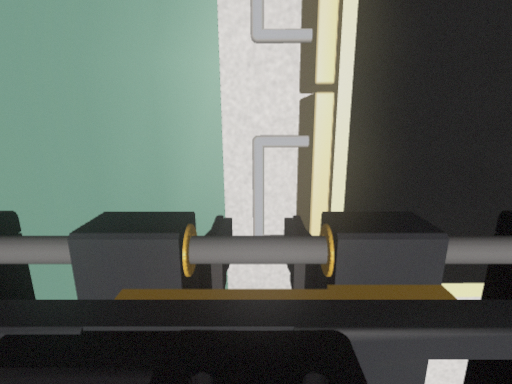

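View pics/top2.png

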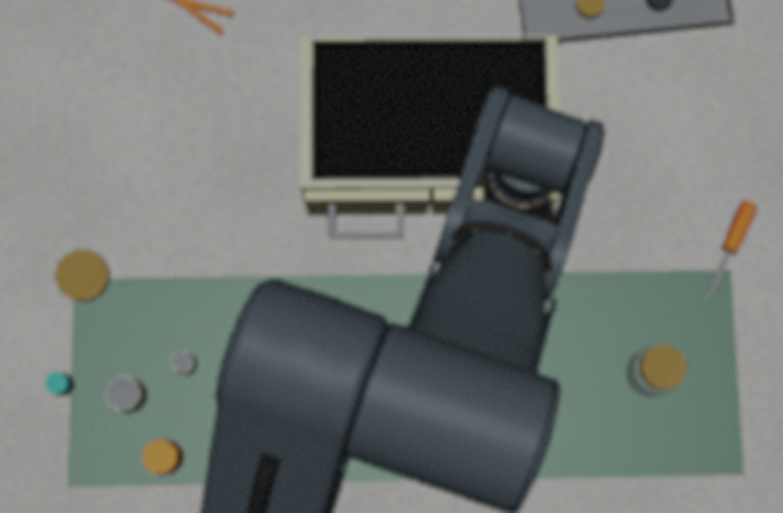

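The left drawer is flush and the right bar is centred between the fingers at col 258. I'll grip it and pull.

{"name": "send_rows", "arguments": {"moves": [[0, 0, 0.8, 0, 0, 0, 0.3], [0, 0, 0.8, 0, 0, 0, 0.3], [0, 0, 0.8, 0, 0, 0, 0.3], [0, 0, 0.8, 0, 0, 0, 0.3], [0, 0, 0.8, 0, 0, 0, 0.3], [0, 0, 0.26, 0, 0, 0, 0.3], [0, 0, 0, 0, 0, 0, 0.3], [0, 0, 0, 0, 0, 0, 1], [0, 0, 0, 0, 0, 0, 1], [0, 0, 0, 0, 0, 0, 1], [0, -0.2, 0, 0, 0, 0, 1], [0, -0.2, 0, 0, 0, 0, 1]]}}

```text
time_s: 13.4
position: [0.6389, -0.1202, 0.053]
tcp_rot: [[0.006, 1.0, 0.003], [1.0, -0.006, -0.001], [-0.001, 0.003, -1.0]]
force: [2.3, 0.4, 2.5]
opening: 0.101
```

{"name": "send_rows", "arguments": {"moves": [[0, -0.4, 0, 0, 0, 0, 1], [0, -0.4, 0, 0, 0, 0, 1], [0, -0.4, 0, 0, 0, 0, 1], [0, -0.4, 0, 0, 0, 0, 1], [0, -0.4, 0, 0, 0, 0, 1], [0, -0.4, 0, 0, 0, 0, 1], [0, -0.4, 0, 0, 0, 0, 1], [0, -0.4, 0, 0, 0, 0, 1], [0, -0.4, 0, 0, 0, 0, 1], [0, -0.4, 0, 0, 0, 0, 1], [0, 0, 0, 0, 0, 0, 1]]}}

```text
time_s: 14.78
position: [0.5358, -0.1197, 0.0529]
tcp_rot: [[0.006, 1.0, -0.003], [1.0, -0.006, -0.0], [-0.0, -0.003, -1.0]]
force: [-1.6, -2.0, 7.6]
opening: 0.101
```

{"name": "send_rows", "arguments": {"moves": [[0, 0, 0, 0, 0, 0, 0.3], [0, 0, 0, 0, 0, 0, 0.3], [0, 0, 0, 0, 0, 0, 0.3], [0, 0, -0.7, 0, 0, 0, 0.3], [0, 0, -0.9, 0, 0, 0, 0.3], [0, 0, -0.9, 0, 0, 0, 0.3], [0, 0, -0.9, 0, 0, 0, 0.3], [0, 0, -0.9, 0, 0, 0, 0.3], [0.5, 0, -0.5, 0, 0, 0, 0], [0.8, -0.1, 0, 0, 0, 0, -0.5], [0.9, -0.1, 0, 0, 0, 0, -0.5], [0.9, -0.1, 0, 0, 0, 0, -0.5]]}}

```text
time_s: 16.27
position: [0.5294, -0.0394, 0.1714]
tcp_rot: [[0.005, 1.0, -0.003], [1.0, -0.005, 0.001], [0.001, -0.003, -1.0]]
force: [0.5, 0.3, -0.4]
opening: 0.704
```

{"name": "send_rows", "arguments": {"moves": [[0.9, -0.15, 0, 0, 0, 0, -0.5], [0.9, -0.15, 0, 0, 0, 0, -0.5], [0.9, -0.15, 0, 0, 0, 0, -0.5], [0.9, -0.15, 0, 0, 0, 0, -0.5], [0.9, -0.15, 0, 0, 0, 0, -0.5], [0.9, -0.15, 0, 0, 0, 0, -0.5], [0.9, -0.15, 0, 0, 0, 0, -0.5], [0.9, -0.15, 0, 0, 0, 0, -0.5], [0.9, -0.15, 0, 0, 0, 0, -0.5], [0.9, -0.15, 0, 0, 0, 0, -0.5], [0.9, -0.15, 0, 0, 0, 0, -0.5], [0.9, -0.15, 0, 0, 0, 0, -0.5]]}}

```text
time_s: 17.77
position: [0.4853, 0.2301, 0.1712]
tcp_rot: [[0.005, 1.0, -0.003], [1.0, -0.005, -0.0], [-0.0, -0.003, -1.0]]
force: [0.1, -0.4, 0.7]
opening: 0.75
```

{"name": "send_rows", "arguments": {"moves": [[0.9, -0.2, 0, 0, 0, -0.9, -0.5], [0, 0, 0, 0, 0, -0.9, -0.5], [0, 0, 0, 0, 0, -0.9, -0.5], [0, 0, 0, 0, 0, -0.9, -0.5], [0, 0, 0, 0, 0, -0.9, -0.5], [0, 0, 0, 0, 0, -0.9, -0.5], [0, 0, 0, 0, 0, -0.9, -0.5], [0, 0, 0, 0, 0, -0.9, -0.5], [0, 0, 0, 0, 0, -0.9, -0.5], [0, 0, 0, 0, 0, -0.9, -0.5], [0, 0, 0, 0, 0, 0, -0.5]]}}

```text
time_s: 19.15
position: [0.4809, 0.2517, 0.1714]
tcp_rot: [[-1.0, 0.007, -0.003], [0.007, 1.0, -0.001], [0.003, -0.001, -1.0]]
force: [0.2, -0.4, -0.2]
opening: 0.75
```

{"name": "send_rows", "arguments": {"moves": [[0.25, 0.93, 0, 0, 0, 0, -0.5], [0.25, 0.93, 0, 0, 0, 0, -0.5], [0.25, 0.93, 0, 0, 0, 0, -0.5], [0.25, 0.93, 0, 0, 0, 0, -0.5], [0.25, 0.93, 0, 0, 0, 0, -0.5], [0, 0, 0, 0, 0, 0, -0.5]]}}

```text
time_s: 19.9
position: [0.4507, 0.3688, 0.1717]
tcp_rot: [[-1.0, 0.005, -0.001], [0.005, 1.0, -0.0], [0.001, -0.0, -1.0]]
force: [-0.1, -0.7, -0.7]
opening: 0.745
```

```bash
cat > b.py <<'E'
from w import *
m=(Z>.045)&(Z<.065)&(abs(X-.45)<.04)&(abs(Y-.367)<.04)
p=W[m]; print(len(p),p.mean(0) if len(p) else 0, cv2.minEnclosingCircle(p[:,:2].astype(np.float32)) if len(p) else 0)
d=vision.capture("top"); cv2.imwrite("pics/top3.png",cv2.resize(d["img"][80:270,110:400],None,fx=2.7,fy=2.7,interpolation=cv2.INTER_CUBIC)[:,:,::-1])
W=cloud(d);X,Y,Z=W[...,0],W[...,1],W[...,2]
m=(Z>.082)&(Z<.11)&(Y>-.19)&(Y<-.05)&(X>.54)&(X<.67); p=W[m]
print("right front",len(p),np.percentile(p,[2,25,50,75,98],axis=0).round(4).tolist())
m=(Z>.06)&(Z<.082)&(Y>-.17)&(Y<-.07)&(X>.5)&(X<.57); p=W[m]
print("right handle",len(p),np.percentile(p,[2,25,50,75,98],axis=0).round(4).tolist())
E
python3 b.py w3
```

```text
[0.45066456 0.36882672 0.17168486]
1565 [0.44726257 0.36944409 0.05168834] ((0.4485897123813629, 0.3693399727344513), 0.022795531898736954)
right front 198 [[0.5767, -0.1883, 0.0846], [0.58, -0.1545, 0.0902], [0.5841, -0.12, 0.0921], [0.5883, -0.0856, 0.0941], [0.5924, -0.0534, 0.0975]]
right handle 131 [[0.5306, -0.1694, 0.0668], [0.5338, -0.1584, 0.0704], [0.5376, -0.1198, 0.0733], [0.5496, -0.0813, 0.0756], [0.569, -0.0714, 0.0802]]
```

View pics/w3.png

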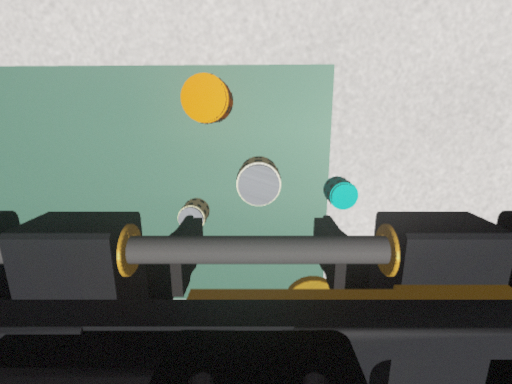

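View pics/top3.png

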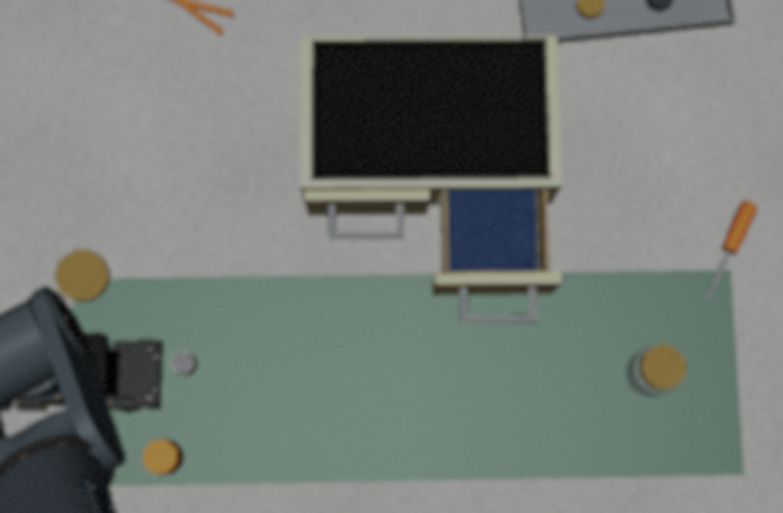

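The wrist view shows the basket at (259,184), midway between the fingers (cols 190 and 325). The top view shows the right drawer open and empty, with the left one shut. I'll descend and grip.

{"name": "send_rows", "arguments": {"moves": [[0.05, 0, 0.8, 0, 0, 0, -0.5], [0, 0, 0.8, 0, 0, 0, -0.5], [0, 0, 0.8, 0, 0, 0, -0.5], [0, 0, 0.8, 0, 0, 0, -0.5], [0, 0, 0.8, 0, 0, 0, -0.5], [0, 0, 0.8, 0, 0, 0, -0.5], [0, 0, 0.8, 0, 0, 0, -0.5], [0, 0, 0.65, 0, 0, 0, -0.5], [0, 0, 0, 0, 0, 0, -0.5]]}}

```text
time_s: 21.12
position: [0.4502, 0.3664, 0.0148]
tcp_rot: [[-1.0, 0.007, -0.003], [0.007, 1.0, -0.002], [0.003, -0.002, -1.0]]
force: [0.5, 0.1, 0.4]
opening: 0.749
```

{"name": "send_rows", "arguments": {"moves": [[0, 0, 0, 0, 0, 0, 1], [0, 0, 0, 0, 0, 0, 1], [0, 0, 0, 0, 0, 0, 1], [0, 0, 0, 0, 0, 0, 1]]}}

```text
time_s: 21.62
position: [0.4515, 0.3678, 0.0168]
tcp_rot: [[-1.0, 0.006, 0.001], [0.006, 1.0, 0.001], [-0.001, 0.001, -1.0]]
force: [0.3, 0.4, 3.0]
opening: 0.514
```

{"name": "send_rows", "arguments": {"moves": [[0, 0, -0.4, 0, 0, 0, 1], [0, 0, -0.8, 0, 0, 0, 1], [0, 0, -0.9, 0, 0, 0, 1], [0, 0, -0.9, 0, 0, 0, 1], [0, 0, -0.9, 0, 0, 0, 1], [0, 0, -0.9, 0, 0, 0, 1], [0, 0, -0.9, 0, 0, 0, 1], [0, -0.3, -0.3, 0, 0, 0, 1], [0, -0.6, 0, 0, 0, 0, 1], [-0.3, -0.8, 0, 0, 0, 0, 1], [-0.3, -0.8, 0, 0, 0, 0, 1], [-0.3, -0.8, 0, 0, 0, 0, 1]]}}

```text
time_s: 23.12
position: [0.4719, 0.2827, 0.1647]
tcp_rot: [[-1.0, 0.007, -0.003], [0.007, 1.0, -0.001], [0.003, -0.001, -1.0]]
force: [-0.4, 0.1, -0.8]
opening: 0.511
```

{"name": "send_rows", "arguments": {"moves": [[-0.4, -0.9, 0, 0, 0, 0, 1], [-0.4, -0.9, 0, 0, 0, 0, 1], [-0.4, -0.9, 0, 0, 0, 0, 1], [-0.4, -0.9, 0, 0, 0, 0, 1], [-0.4, -0.9, 0, 0, 0, 0, 1], [-0.4, -0.9, 0, 0, 0, 0, 1], [-0.4, -0.9, 0, 0, 0, 0, 1], [-0.4, -0.9, 0, 0, 0, 0, 1], [-0.4, -0.9, 0, 0, 0, 0, 1], [-0.4, -0.9, 0, 0, 0, 0, 1], [-0.4, -0.9, 0, 0, 0, 0, 1], [-0.4, -0.9, 0, 0, 0, 0, 1]]}}

```text
time_s: 24.62
position: [0.5901, 0.0125, 0.1648]
tcp_rot: [[-1.0, 0.007, -0.003], [0.007, 1.0, 0.0], [0.003, 0.0, -1.0]]
force: [0.5, -0.7, -1.3]
opening: 0.512
```

{"name": "send_rows", "arguments": {"moves": [[-0.35, -0.9, 0, 0, 0, 0, 1], [-0.35, -0.9, 0, 0, 0, 0, 1], [-0.35, -0.9, 0, 0, 0, 0, 1], [-0.35, -0.9, 0, 0, 0, 0, 1], [-0.3, -0.8, 0, 0, 0, 0, 1], [0, -0.3, 0, 0, 0, 0, 1], [0, 0, 0, 0, 0, 0, 1], [0, 0, 0, 0, 0, 0, 1]]}}

```text
time_s: 25.62
position: [0.6325, -0.1029, 0.166]
tcp_rot: [[-1.0, 0.006, -0.001], [0.006, 1.0, 0.001], [0.001, 0.001, -1.0]]
force: [-0.3, 0.8, -0.7]
opening: 0.509
```

```bash
cat > c.py <<'E'
from w import *
for n,(x0,x1,z0,z1) in {"front top":(.56,.62,.08,.1),"chest edge":(.66,.75,.085,.115),"floor":(.58,.7,.005,.035)}.items():
    m=(Z>z0)&(Z<z1)&(Y>-.185)&(Y<-.055)&(X>x0)&(X<x1); p=W[m]
    if len(p): print(n,len(p),np.percentile(p,[2,25,50,75,98],axis=0).round(4).tolist())
d=vision.capture("top"); cv2.imwrite("pics/top4.png",cv2.resize(d["img"][80:270,110:400],None,fx=2.7,fy=2.7,interpolation=cv2.INTER_CUBIC)[:,:,::-1])
d=vision.capture("scene"); cv2.imwrite("pics/scene4.png",cv2.resize(d["img"][100:320,90:380],None,fx=2.7,fy=2.7,interpolation=cv2.INTER_CUBIC)[:,:,::-1])
E
python3 c.py w4
```

```text
[ 0.63253418 -0.10285256  0.16595993]
front top 3114 [[0.5773, -0.1825, 0.0913], [0.5806, -0.1525, 0.0927], [0.5843, -0.1201, 0.0932], [0.5881, -0.0877, 0.0937], [0.5916, -0.0576, 0.0946]]
chest edge 441 [[0.7043, -0.1438, 0.0889], [0.7051, -0.1374, 0.097], [0.7064, -0.1234, 0.0998], [0.7091, -0.0685, 0.1005], [0.7113, -0.0622, 0.1014]]
floor 6192 [[0.6051, -0.1838, 0.0183], [0.6173, -0.1659, 0.0194], [0.6306, -0.138, 0.0199], [0.6473, -0.0903, 0.0204], [0.6822, -0.0568, 0.0308]]
```

View pics/w4.png

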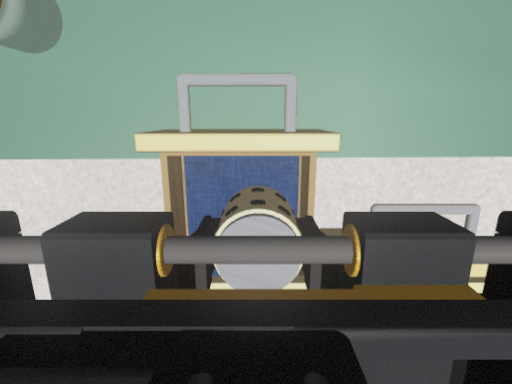

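View pics/scene4.png

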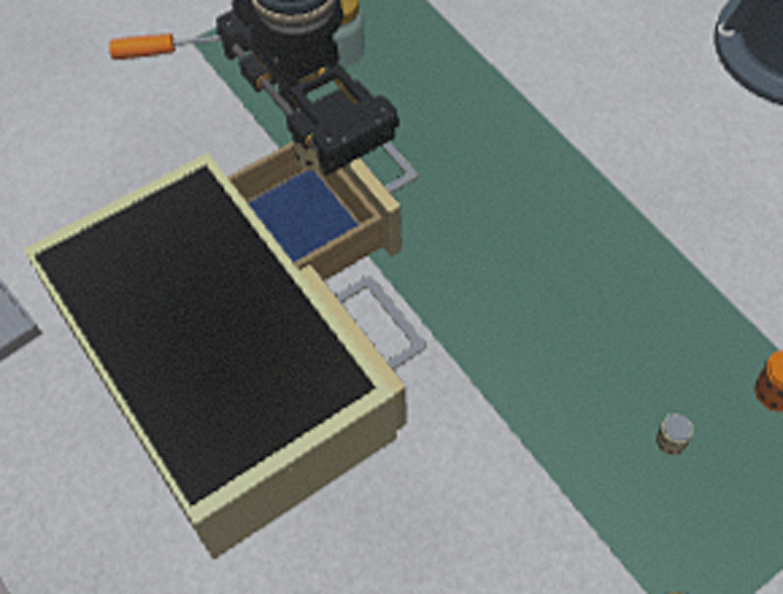

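{"name": "send_rows", "arguments": {"moves": [[-0.46, -0.68, 0, 0, 0, 0, 1], [0, 0, 0, 0, 0, 0, 1], [0, 0, 0.8, 0, 0, 0, 1], [0, 0, 0.8, 0, 0, 0, 1], [0, 0, 0.8, 0, 0, 0, 1], [0, 0, 0.8, 0, 0, 0, 1], [0, 0, 0.6, 0, 0, 0, 1], [0, 0, 0.6, 0, 0, 0, 1], [0, 0, 0.6, 0, 0, 0, 1], [0, 0, 0, 0, 0, 0, 1]]}}

```text
time_s: 27.02
position: [0.6434, -0.1205, 0.0395]
tcp_rot: [[-1.0, 0.006, -0.003], [0.006, 1.0, 0.001], [0.003, 0.001, -1.0]]
force: [-0.1, -0.2, -0.9]
opening: 0.509
```

{"name": "send_rows", "arguments": {"moves": [[0, 0, 0.08, 0, 0, 0, 1], [0, 0, 0.06, 0, 0, 0, 1], [0, 0, 0, 0, 0, 0, 1]]}}

```text
time_s: 27.4
position: [0.6447, -0.1209, 0.0379]
tcp_rot: [[-1.0, 0.006, 0.001], [0.006, 1.0, -0.0], [-0.001, -0.0, -1.0]]
force: [0.7, 0.0, -1.2]
opening: 0.513
```

{"name": "send_rows", "arguments": {"moves": [[0, 0, 0.06, 0, 0, 0, 1], [0, 0, 0, 0, 0, 0, 1]]}}

```text
time_s: 27.65
position: [0.6444, -0.1208, 0.0361]
tcp_rot: [[-1.0, 0.006, -0.0], [0.006, 1.0, 0.0], [0.0, 0.0, -1.0]]
force: [0.3, -1.2, -0.6]
opening: 0.511
```

{"name": "send_rows", "arguments": {"moves": [[0, 0, 0.04, 0, 0, 0, 1], [0, 0, 0, 0, 0, 0, 1]]}}

```text
time_s: 27.9
position: [0.6446, -0.1208, 0.0358]
tcp_rot: [[-1.0, 0.006, 0.0], [0.006, 1.0, -0.0], [-0.0, -0.0, -1.0]]
force: [-1.7, 0.8, 4.3]
opening: 0.506
```

The force is now up at 4.3 N, so the basket is on the floor. I'll release and lift.

{"name": "send_rows", "arguments": {"moves": [[0, 0, 0, 0, 0, 0, -0.4], [0, 0, 0, 0, 0, 0, -0.4], [0, 0, 0, 0, 0, 0, -0.4], [0, 0, -0.4, 0, 0, 0, -0.4], [0, 0, -0.8, 0, 0, 0, -0.4], [0, 0, -0.9, 0, 0, 0, -0.4], [0, 0, -0.9, 0, 0, 0, -0.4], [0, 0, -0.9, 0, 0, 0, -0.4], [0, 0, -0.9, 0, 0, 0, -0.4], [0, 0, -0.9, 0, 0, 0, -0.4], [0, 0, -0.9, 0, 0, 0, -0.4]]}}

```text
time_s: 29.28
position: [0.6447, -0.1209, 0.2027]
tcp_rot: [[-1.0, 0.006, 0.002], [0.006, 1.0, -0.001], [-0.002, -0.001, -1.0]]
force: [-0.4, -0.1, -0.4]
opening: 0.698
```

{"name": "send_rows", "arguments": {"moves": [[0.5, 0, -0.5, 0, 0, 0, -0.4], [0.9, 0, 0, 0, 0, 0, -0.4], [0.9, 0, 0, 0, 0, 0, -0.4], [0.9, 0, 0, 0, 0, 0, -0.4], [0.9, 0, 0, 0, 0, 0, -0.4], [0.9, 0, 0, 0, 0, 0, -0.4], [0, 0, 0, 0, 0, 0, -0.4]]}}

```text
time_s: 30.15
position: [0.5172, -0.1195, 0.213]
tcp_rot: [[-1.0, 0.007, -0.002], [0.007, 1.0, 0.001], [0.002, 0.001, -1.0]]
force: [0.3, -0.4, -0.3]
opening: 0.697
```

```bash
cat > e.py <<'E'
from h import *
print({k:np.round(status.read_state()[k],3).tolist() for k in("time_s","position","force")})
for c in ["scene","top"]:
    d=vision.capture(c); W=cloud(d);X,Y,Z=W[...,0],W[...,1],W[...,2]
    cv2.imwrite(f"pics/{c}5.png",cv2.resize(d["img"][80:290,90:400],None,fx=2.5,fy=2.5,interpolation=cv2.INTER_CUBIC)[:,:,::-1])
    m=(Z>.06)&(Z<.082)&(abs(X-.645)<.035)&(abs(Y+.12)<.04); p=W[m]
    if len(p): print(c,"basket top",len(p),p.mean(0),cv2.minEnclosingCircle(p[:,:2].astype(np.float32)))
    for n,(y0,y1,x0,x1) in {"left":(-.0,.1,.6,.68),"right":(-.17,-.07,.5,.56)}.items():
        m=(Z>.06)&(Z<.08)&(Y>y0)&(Y<y1)&(X>x0)&(X<x1); p=W[m]
        if len(p): print(c,n,"handle",len(p),np.percentile(p,[2,50],axis=0).round(4).tolist())
    for n,z in [("jar",0),("lid",0),("driver",.01)]:
        for r in models.landmark_of(c,n)[:1]: print(c,n,np.round(ray(d,*r["point"],z),3))
E
python3 e.py
```

```text
{'time_s': 30.15, 'position': [0.517, -0.119, 0.213], 'force': [0.29, -0.433, -0.254]}
scene basket top 187 [ 0.64535203 -0.11761178  0.07033634] ((0.6444993019104004, -0.11980480700731277), 0.02338557131588459)
scene left handle 190 [[0.6462, 0.0031, 0.0692], [0.6534, 0.0509, 0.0747]]
scene right handle 137 [[0.5333, -0.1673, 0.0682], [0.5406, -0.1147, 0.0747]]
scene jar [ 0.473 -0.329  0.   ]
scene lid [0.619 0.429 0.   ]
scene driver [ 0.632 -0.438  0.01 ]
top basket top 14 [ 0.64440623 -0.11164705  0.0685122 ] ((0.6412570476531982, -0.12185313552618027), 0.02211904339492321)
top left handle 125 [[0.6432, 0.0004, 0.0672], [0.6509, 0.0503, 0.0736]]
top jar [ 0.462 -0.323  0.   ]
top lid [0.614 0.431 0.   ]
top driver [ 0.464 -0.31   0.01 ]
```

View pics/scene5.png

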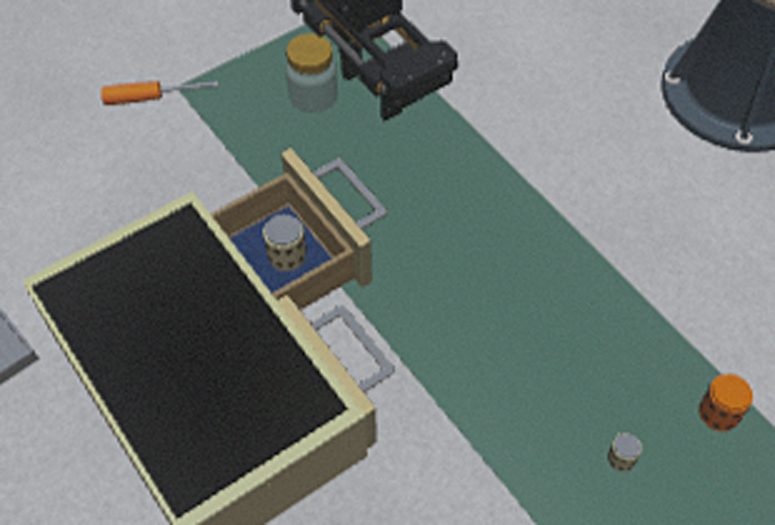

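View pics/top5.png

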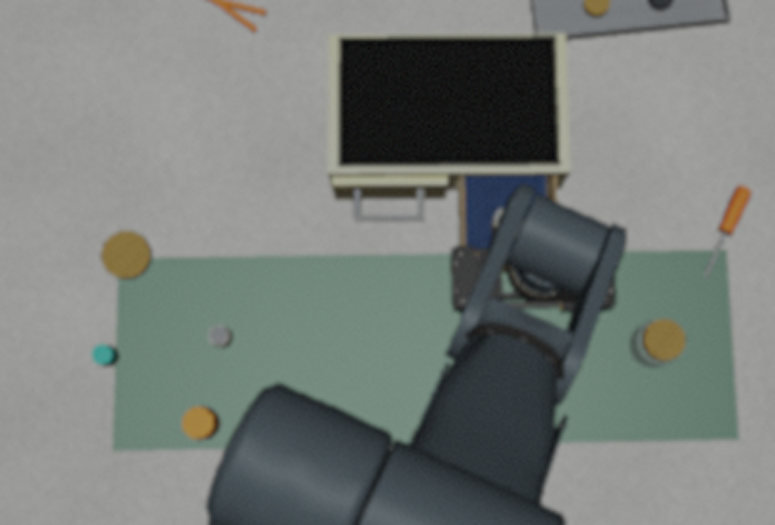

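```bash
python3 -c "
from rig import bot; print(bot.hand_in())"
```

```text
the job is handed in; nothing more can be done
None
```

The basket is standing upright on the floor of the right-hand drawer, and I handed the job in at about 30 s of the 67 s allowed.

- **Drawers:** I pushed the left drawer in by its handle until it hit the stop at about 11 N. I then pulled the right one out about 112 mm; it came freely, with low forces and no sign of the lock. In the last pictures the left one is still shut and the right one still open.
- **Basket:** I picked up the larger cream basket and set it down near the middle of the open part of the drawer. Its lid measures 70 mm above the bench, against 71 mm expected for standing on the floor. Nothing was in contact with the arm at the end.
- **Bystanders:** The jar, lid and screwdriver look untouched in the last pictures, and their measured positions agree with the first ones to within about 1 cm.
- **One check that disagreed:** in the last top view the network reported the screwdriver at the jar's position. The pictures and the scene camera show it where it was, so I took that as a false detection.
- **Partly hidden view:** the arm covered most of the basket and the right handle in the last top view, so the final check on those rests mainly on the scene camera.

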